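Pack the drill-press kit

ROBOT

A 6-joint arm with a two-finger parallel gripper is mounted at the origin on the work surface. World frame = base frame: x ahead of the robot, y to its left, z up, the work surface at z = 0. Lengths are in m, angles in rad, forces in N, time in s.
With the tool pointing down it reaches from about 0.35 to 0.975 m from the base axis. Payload 4.9 kg.
Tool frame: the origin (TCP) lies at the very end of the fingers, on their centre line; the grasp point (between the pads) lies 19 mm behind it; z points along the fingers, y is the direction in which the jaws open and shut (so a half turn about z gives the same grasp; the last joint's range is limited). The gripper opens to 85 mm and grips with 20 to 120 N. Pads are 22 mm wide; open, the fingers measure 114 mm over their backs; the gripper's body (76 mm by 85 mm) begins 54 mm behind the grasp point. The pads swing forward as they close: fully open they stand 13 mm farther back than shut.
Start: joints at [-1.295, 0.053, 1.613, -0, 1.476, -0.119], TCP at [0.24, -0.577, 0.231] pointing down, gripper open.
Joint ranges: [-3.01, 3.01], [-1.01, 2.22], [0.06, 2.58], [-1.02, 4.17], [0.09, 2.62], [-3.14, 3.14]. Speed limits (rad/s): [2.57, 2.57, 3.14, 3.14, 3.14, 3.14].

INTERFACE

Orientations are given as a unit quaternion [w, x, y, z].
In Python, from plant import state, eyes, job_done gives the robot as it stands.
- The arm moves only by the tool apply_moves, never from a script. Its argument "commands" is a list of rows, each an object with "linear": the shift along the tool's x, y, z in m, a list of three; "delta_rot": the turn, a rotation vector about the tool's x, y, z in degrees, a list of three; "fingers": the closure in counts, from 0 (fully open) to 255 (shut). In form: [{"linear": [x, y, z], "delta_rot": [wx, wy, wz], "fingers": fingers}, ...]. A call has exactly 8 rows; each row is the pose to reach, as a shift and turn from the pose commanded when the call began, along the tool's axes at that moment; what a row does not reach only later rows make up. A row lasts 1/10 s, in which the tool goes at most 50 mm and 8.59 degrees, less where a joint would pass 70% of its speed; a pose out of reach is approached as far as the arm can. A call with a gripper value outside its range is refused whole. The fingers move at their own pace and stop on an object; the grip force is fixed at half the most. Time passes only in rows, so rows that repeat a pose let the fingers close, or fill a call up. It gives the time, the measured TCP pose, the force and the opening at its end, in the units of the state.
- state(): the state, without advancing time (a new reading comes with each control period).
- eyes.grab_frame(name): name is "scene" or "top" or "wrist"; returns the picture (420x560x3 uint8, red, green, blue); there is no depth.
- eyes.camera_params(name): a dict with "fx", "fy", "cx", "cy" (pixels), "position" and "rotation" of the camera in the world; the wrist camera has in their place "T_tool_cam" (4x4, takes a point from camera to tool coordinates, whose origin is the TCP and whose axes are the flange's). Camera axes: x right, y down, z forward; pixel columns grow to the right and rows downward; lengths in m; the calibration is good to about 2 mm. A picture is of the moment at which its call begins: read the wrist's pose just before it. camera_params takes no time and is no camera call.
- job_done(): hands the job in, once; it reports no verdict.
The state is a dict: "time": time; "joint_pos": joint angles; "joint_vel": joint speeds; "joint_efforts": joint torques, N m; "tool_pos": TCP position; "tool_rot": TCP orientation; "contact_force": force on the tool from outside, world axes, zero at the start; "ft_torque": the same for the moment, N m; "gripper_width": opening from 0.0 (shut) to 1.0 (fully open).
Only numpy, scipy, OpenCV 4.12 (cv2) and the standard library are available. Lean on these libraries where they do the work, as an engineer would, in place of code of your own. Each camera call takes 0.05 s, during which the arm holds its last target.

TASK

Pack the drill-press kit into the divided steel caddy, each piece lying or standing level on the liner of its own colour: the red hole saw (upright, teeth down) on red, the blue stop collar on blue, the green-handled chuck key flat on green, and the orange V-block upright on orange. The black hole saw and the black-handled chuck key belong to another machine: leave them where they are.

Things in the scene. Friction and masses are not known exactly. Their poses are not given: they have to be found in the camera images.
- red_hole_saw: Hole saw standing teeth down: bright red cup 44 mm across, 34 mm high; above it a round steel nut 20 mm across, 8 mm high; on that a square steel shank 10 x 10 mm, from 42 to 70 mm up. Origin: centre of the underside; z up along the shank, whose sides lie along x and y. 0.16 kg, loose.
- blue_collar: Blue stop collar: a plain round drum 40 mm across and 30 mm high, standing flat, with a black bore mark on top. Origin: centre of the underside, z up. 0.12 kg, loose.
- green_chuck_key: Chuck key, a T lying flat, 14 mm high: green cross handle 50 mm long, 14 mm thick, along y at x = -25 mm; square steel shaft 10 x 10 mm along x, free from x = -18 to +16 mm, axis 7 mm up; gear head 14 mm thick to x = +32 mm. Origin: mid-length (key spans x -32 to +32 mm), on the underside. 0.09 kg, loose.
- orange_v_block: Orange V-block: 56 mm long (x), 40 mm wide (y), 36 mm high, with a steel-lined V groove along x in its top; flat upright sides at y = -20 and +20 mm. Origin: centre of the underside, z up. 0.2 kg, loose.
- black_hole_saw: Hole saw standing teeth down: black cup 44 mm across, 34 mm high; above it a round steel nut 20 mm across, 8 mm high; on that a square steel shank 10 x 10 mm, from 42 to 70 mm up. Origin: centre of the underside; z up along the shank, whose sides lie along x and y. 0.16 kg, loose, must stay where it is.
- black_chuck_key: Chuck key, a T lying flat, 14 mm high: black cross handle 50 mm long, 14 mm thick, along y at x = -25 mm; square steel shaft 10 x 10 mm along x, free from x = -18 to +16 mm, axis 7 mm up; gear head 14 mm thick to x = +32 mm. Origin: mid-length (key spans x -32 to +32 mm), on the underside. 0.09 kg, loose, must stay where it is.
- red_liner: Red liner, 78 mm square, in one of the caddy's 4 compartments (which one varies). Origin: centre of its top, the compartment's floor, 6 mm above the table; x, y along the walls, z up. Caddy: dark steel, fixed, 175 mm square, 2 x 2 compartments 80 mm square inside, 85 mm between centres, walls 5 mm thick, tops 14 mm above the liner.
- blue_liner: Blue liner, 78 mm square, in one of the caddy's 4 compartments (which one varies). Origin: centre of its top, the compartment's floor, 6 mm above the table; x, y along the walls, z up. Caddy: dark steel, fixed, 175 mm square, 2 x 2 compartments 80 mm square inside, 85 mm between centres, walls 5 mm thick, tops 14 mm above the liner.
- green_liner: Green liner, 78 mm square, in one of the caddy's 4 compartments (which one varies). Origin: centre of its top, the compartment's floor, 6 mm above the table; x, y along the walls, z up. Caddy: dark steel, fixed, 175 mm square, 2 x 2 compartments 80 mm square inside, 85 mm between centres, walls 5 mm thick, tops 14 mm above the liner.
- orange_liner: Orange liner, 78 mm square, in one of the caddy's 4 compartments (which one varies). Origin: centre of its top, the compartment's floor, 6 mm above the table; x, y along the walls, z up. Caddy: dark steel, fixed, 175 mm square, 2 x 2 compartments 80 mm square inside, 85 mm between centres, walls 5 mm thick, tops 14 mm above the liner.
There are look-alikes about, which are no part of the job. Leave any pink or turquoise look-alike of the orange_v_block alone.

How it is judged:
By the outcome, as a careful person would: the job done as asked, in the order asked, and still so for the second after the job is handed in, with the robot touching nothing.
It also fails if it takes over 96 s, if anything falls off the work surface, if the arm or the gripper's body presses on something with over 40 N, if the wrist force passes 120 N, or if a joint passes its speed limit or range.

## Working session

There is one attempt and no reset: what is moved stays moved. The work goes in short steps, Python scripts to look and compute and a tool call to move; the robot and the scene stay as the last step left them, time stands still between calls to the robot, and variables do not carry over. Pictures are saved under pics/ and viewed, and the job is handed in when it is done.

Besides the shell and the picture viewer there is one more tool, called after "Request:" by a JSON object that holds its "name" and its "arguments", one argument or row to a line. apply_moves: Moves the arm, as the interface text tells. Its arguments: {"type":"object","properties":{"commands":{"type":"array","items":{"type":"object","properties":{"linear":{"type":"array","items":{"type":"number"}},"delta_rot":{"type":"array","items":{"type":"number"}},"fingers":{"type":"number"}}}}},"required":["commands"]}

```bash
ls; mkdir -p pics; python3 - <<'E'
from plant import state, eyes
import cv2
s=state(); print(s)
for n in ("top","scene"):
    im=eyes.grab_frame(n); cv2.imwrite(f"pics/{n}0.png",im[:,:,::-1]); print(eyes.camera_params(n))
print(eyes.camera_params("wrist"))
E
```

```text
pics
{'time': 0.0, 'joint_pos': array([-1.29497457e+00,  5.33483443e-02,  1.61430194e+00,  2.67109585e-05,
        1.47601579e+00, -1.19021589e-01]), 'joint_vel': array([-0.00044757,  0.00092706,  0.00012242, -0.00076776,  0.00206421,
        0.00044485]), 'joint_efforts': array([-1.48457115e-03, -3.93687129e+01, -3.70176387e+01, -1.83637499e-04,
        7.03095211e-03,  5.04391302e-07]), 'tool_pos': array([ 0.24023682, -0.57630226,  0.23006356]), 'tool_rot': array([-1.03456840e-03,  9.80575277e-01,  1.96140384e-01, -6.79416638e-05]), 'contact_force': array([ 0.62236916, -0.57060821, -0.12202239]), 'ft_torque': array([ 0.03384681,  0.0643166 , -0.00159946]), 'gripper_width': 0.9978689260552294}
{'fx': 382.0377033332593, 'fy': 382.0377033332593, 'cx': 278.4938679575139, 'cy': 209.9254778949598, 'position': array([0.37835144, 0.04716656, 0.96140957]), 'rotation': array([ 0.0461563 , -0.70551895,  0.70582186, -0.04391035])}
{'fx': 406.68321253335995, 'fy': 406.68321253335995, 'cx': 282.15483638405, 'cy': 208.38051630352052, 'position': array([0.98022141, 0.52194422, 0.87690803]), 'rotation': array([-0.12826687,  0.3519316 ,  0.87373591, -0.31028585])}
{'fx': 340.12586361707497, 'fy': 340.12586361707497, 'cx': 278.10665848875635, 'cy': 212.61725752376447, 'T_tool_cam': array([[ 1.49122767e-04, -9.60647364e-01, -2.77770804e-01,
         7.07698679e-02],
       [ 9.99999989e-01,  1.48710449e-04,  2.25526397e-05,
        -8.46223571e-05],
       [ 1.96422871e-05, -2.77770804e-01,  9.60647375e-01,
        -1.42668845e-01],
       [ 0.00000000e+00,  0.00000000e+00,  0.00000000e+00,
         1.00000000e+00]])}
```

View pics/top0.png

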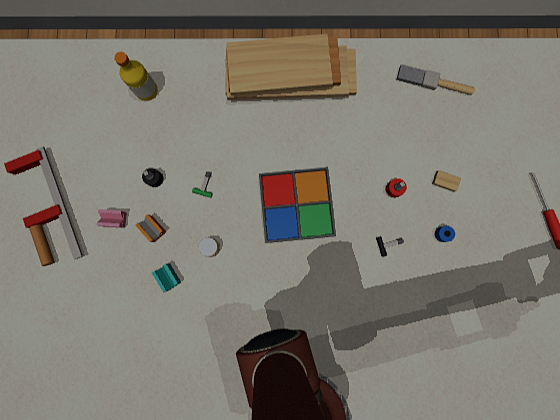

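View pics/scene0.png

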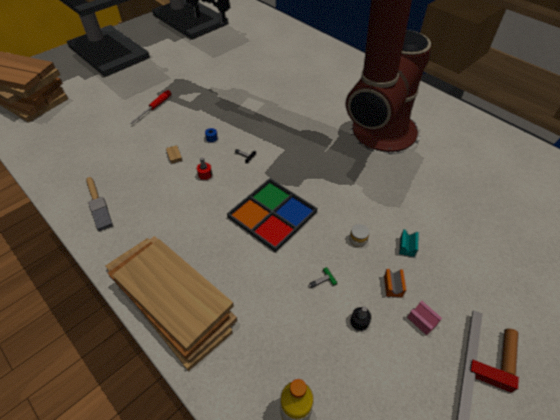

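```bash
cat > h.py <<'E'
from plant import state, eyes
import numpy as np, cv2
from scipy.spatial.transform import Rotation as R
def rq(q): return R.from_quat([q[1],q[2],q[3],q[0]])
def cam(name,s=None):
    p=eyes.camera_params(name)
    K=(p['fx'],p['fy'],p['cx'],p['cy'])
    if name=='wrist':
        T=np.array(p['T_tool_cam']); r=rq(s['tool_rot']).as_matrix()
        return K, r@T[:3,:3], r@T[:3,3]+np.array(s['tool_pos'])
    return K, rq(p['rotation']).as_matrix(), np.array(p['position'])
def ray(c,uv,z):
    K,Rm,p=c; uv=np.atleast_2d(uv).astype(float)
    d=np.c_[(uv[:,0]-K[2])/K[0],(uv[:,1]-K[3])/K[1],np.ones(len(uv))]@Rm.T
    return p+d*((z-p[2])/d[:,2])[:,None]
def grab(name,fn=None):
    s=state(); im=eyes.grab_frame(name)
    if fn: cv2.imwrite('pics/'+fn,im[:,:,::-1])
    return im,cam(name,s),s
def hsvmask(im,h0,h1,smin=100,vmin=50):
    h=cv2.cvtColor(np.ascontiguousarray(im),cv2.COLOR_RGB2HSV)
    hh=h[...,0].astype(int)
    m=(hh>=h0)&(hh<=h1) if h0<=h1 else (hh>=h0)|(hh<=h1)
    return (m&(h[...,1]>=smin)&(h[...,2]>=vmin)).astype(np.uint8)*255
def blobs(m,amin=15):
    cs,_=cv2.findContours(m,cv2.RETR_EXTERNAL,cv2.CHAIN_APPROX_NONE)
    return sorted([c[:,0,:] for c in cs if cv2.contourArea(c)>=amin],key=lambda c:-cv2.contourArea(c))
def goto(s,pos,yaw=None):
    """tool down; yaw = world angle (deg) of tool y axis (jaw axis), mod 180. prints linear/delta_rot"""
    r=rq(s['tool_rot']); 
    lin=r.inv().apply(np.array(pos)-s['tool_pos'])
    m=r.as_matrix(); cur=np.degrees(np.arctan2(m[1,1],m[0,1]))
    if yaw is None: yaw=cur
    d=(yaw-cur+90)%180-90; a=np.radians(cur+d)
    y=np.array([np.cos(a),np.sin(a),0]); z=np.array([0,0,-1.]); x=np.cross(y,z)
    t=R.from_matrix(np.c_[x,y,z])
    rot=np.degrees((r.inv()*t).as_rotvec())
    print('lin',np.round(lin,4),'rot',np.round(rot,2),'cur yaw',round(cur,1),'j6',round(s['joint_pos'][5],2),'w',round(s['gripper_width'],3),'t',s['time'])
E
python3 - <<'E'
from h import *
im,c,s=grab('top')
for n,h0,h1,z in (('red',174,4,.034),('orange',8,20,.03),('blue',105,125,.03),('green',45,75,.012)):
    for b in blobs(hsvmask(im,h0,h1,120,60)):
        r=cv2.minAreaRect(b.astype(np.float32)); print(n,np.round(r[0],1),np.round(r[1],1),cv2.contourArea(b),np.round(ray(c,r[0],z)[0],3),np.round(ray(c,r[0],.006)[0],3))
E
```

```text
red [277.9 189.7] [30.7 30.9] 889.0 [0.548 0.052 0.034] [0.553 0.052 0.006]
red [ 41.3 215.9] [10.3 37.7] 336.0 [0.483 0.631 0.034] [0.486 0.648 0.006]
red [ 22.4 160.9] [ 9.8 37.1] 316.5 [0.621 0.689 0.034] [0.628 0.708 0.006]
red [555.5 228.8] [40.5 10.5] 262.0 [ 0.451 -0.622  0.034] [ 0.453 -0.642  0.006]
red [397.5 187. ] [17. 18.] 227.0 [ 0.554 -0.243  0.034] [ 0.559 -0.252  0.006]
red [247.1 365.5] [15.  23.1] 77.5 [0.132 0.123 0.034] [0.125 0.125 0.006]
orange [279.5  55.3] [ 53.6 559. ] 4630.5 [0.902 0.047 0.03 ] [0.915 0.047 0.006]
orange [311.1 186.3] [30.7 31.1] 892.5 [ 0.557 -0.031  0.03 ] [ 0.561 -0.033  0.006]
orange [ 40.1 244.2] [40.8 10.1] 368.0 [0.414 0.631 0.03 ] [0.415 0.646 0.006]
orange [120.5  58.5] [13. 11.] 98.5 [0.894 0.46  0.03 ] [0.907 0.47  0.006]
orange [154.3 224.4] [25.3  7.1] 69.0 [0.462 0.354 0.03 ] [0.464 0.362 0.006]
orange [143.7 232.3] [22.8  3.5] 62.5 [0.443 0.379 0.03 ] [0.445 0.388 0.006]
orange [255.5  92.4] [ 3.8 43.3] 56.0 [0.801 0.109 0.03 ] [0.812 0.111 0.006]
orange [298.9  88.3] [ 4.4 34. ] 37.0 [ 0.812 -0.002  0.03 ] [ 0.823 -0.004  0.006]
orange [227.3  69. ] [40.   1.9] 29.0 [0.865 0.182 0.03 ] [0.877 0.186 0.006]
blue [281.2 222.8] [31.4 31.1] 909.0 [0.466 0.044 0.03 ] [0.468 0.043 0.006]
blue [446.5 233.5] [15. 15.] 176.5 [ 0.44  -0.359  0.03 ] [ 0.441 -0.369  0.006]
green [315.  219.8] [31.1 31. ] 889.5 [ 0.475 -0.041  0.012] [ 0.476 -0.042  0.006]
green [201.2 192.2] [19.   4.4] 61.5 [0.545 0.245 0.012] [0.546 0.246 0.006]
```

```bash
python3 - <<'E'
from h import *
goto(state(),[.55,-.247,.21],90)
goto(state(),[.55,-.247,.21])
E
```

```text
lin [ 0.4126 -0.1849  0.0207] rot [-9.000e-02  1.000e-02  2.262e+01] cur yaw -67.4 j6 -0.12 w 0.997 t 0.15
lin [ 0.4126 -0.1849  0.0207] rot [-0.09 -0.01 -0.  ] cur yaw -67.4 j6 -0.12 w 0.997 t 0.15
```

Request:
{"name": "apply_moves", "arguments": {
  "commands": [
    {"linear":[0.4126,-0.1849,0.0207],"delta_rot":[0,0,22.6],"fingers":0},
    {"linear":[0.4126,-0.1849,0.0207],"delta_rot":[0,0,22.6],"fingers":0},
    {"linear":[0.4126,-0.1849,0.0207],"delta_rot":[0,0,22.6],"fingers":0},
    {"linear":[0.4126,-0.1849,0.0207],"delta_rot":[0,0,22.6],"fingers":0},
    {"linear":[0.4126,-0.1849,0.0207],"delta_rot":[0,0,22.6],"fingers":0},
    {"linear":[0.4126,-0.1849,0.0207],"delta_rot":[0,0,22.6],"fingers":0},
    {"linear":[0.4126,-0.1849,0.0207],"delta_rot":[0,0,22.6],"fingers":0},
    {"linear":[0.4126,-0.1849,0.0207],"delta_rot":[0,0,22.6],"fingers":0}
  ]
}}

```text
time: 0.95
tool_pos: [0.5139, -0.2853, 0.2128]
tool_rot: [-0.0, 1.0, 0.0, -0.0]
contact_force: [0.4, -0.9, 0.5]
gripper_width: 1.001
```

```bash
python3 - <<'E'
from h import *
im,c,s=grab('wrist','w1.png')
print(s['tool_pos'])
goto(s,[.55,-.247,.21],90)
E
```

```text
[ 0.51387428 -0.28526218  0.21278688]
lin [ 0.0361 -0.0382  0.0028] rot [-0.    0.01  0.02] cur yaw -90.0 j6 0.94 w 1.001 t 0.95
```

View pics/w1.png

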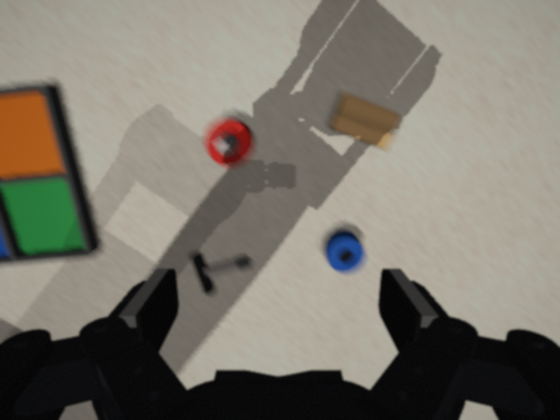

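Request:
{"name": "apply_moves", "arguments": {
  "commands": [
    {"linear":[-0.002,-0.036,0.06],"delta_rot":[0,0,0],"fingers":0},
    {"linear":[-0.002,-0.036,0.06],"delta_rot":[0,0,0],"fingers":0},
    {"linear":[-0.002,-0.036,0.06],"delta_rot":[0,0,0],"fingers":0},
    {"linear":[-0.002,-0.036,0.06],"delta_rot":[0,0,0],"fingers":0},
    {"linear":[-0.002,-0.036,0.06],"delta_rot":[0,0,0],"fingers":0},
    {"linear":[-0.002,-0.036,0.06],"delta_rot":[0,0,0],"fingers":0},
    {"linear":[-0.002,-0.036,0.06],"delta_rot":[0,0,0],"fingers":0},
    {"linear":[-0.002,-0.036,0.06],"delta_rot":[0,0,0],"fingers":0}
  ]
}}

```text
time: 1.8
tool_pos: [0.5111, -0.2518, 0.1539]
tool_rot: [0.0, 1.0, -0.0, 0.001]
contact_force: [1.0, -0.3, 0.0]
gripper_width: 0.998
```

```bash
python3 - <<'E'
from h import *
im,c,s=grab('wrist','w2.png')
print(s['tool_pos'])
b=blobs(hsvmask(im,172,6,120,50),100)
for x in b[:3]:
    r=cv2.minEnclosingCircle(x.astype(np.float32)); print(r, ray(c,r[0],.034), ray(c,r[0],.07))
u,v=map(int,r[0]); u,v=map(int,cv2.minEnclosingCircle(b[0].astype(np.float32))[0])
cr=im[max(0,v-70):v+70,max(0,u-70):u+70]; cv2.imwrite('pics/w2c.png',cv2.resize(cr,None,fx=4,fy=4,interpolation=2)[:,:,::-1]); print(max(0,u-70),max(0,v-70))
E
```

```text
[ 0.51112591 -0.25180544  0.15386579]
((265.5, 149.5), 28.783775329589844) [[ 0.55615366 -0.24211786  0.034     ]] [[ 0.55965729 -0.24341952  0.07      ]]
195 79
```

View pics/w2c.png

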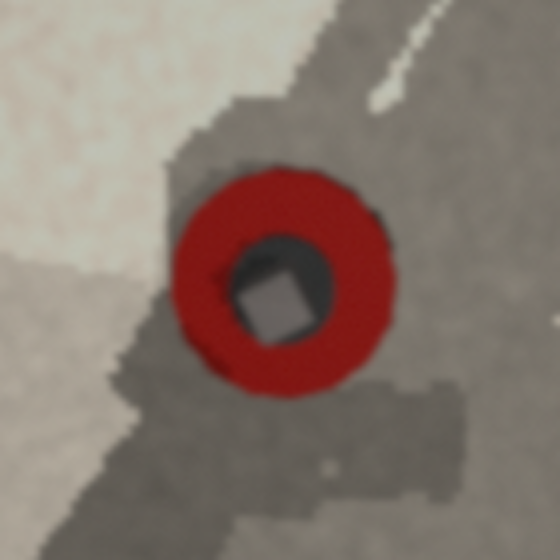

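View pics/w2.png

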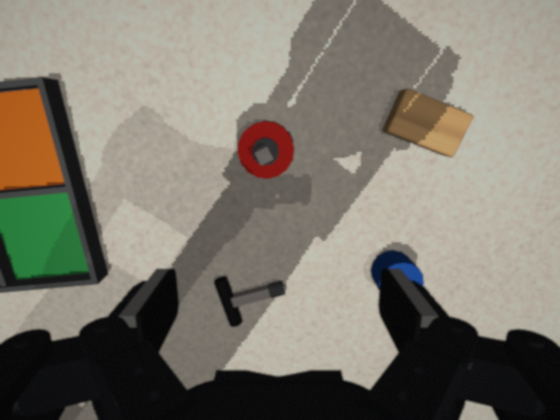

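```bash
python3 - <<'E'
from h import *
s=state(); c=cam('wrist',s)
print(ray(c,(264,155.8),.07), ray(c,(265.5,149.5),.034), s['tool_pos'])
goto(s,[.556,-.242,.10],-60)
goto(s,[.556,-.242,.044],-60)
E
```

```text
[[ 0.55545796 -0.24214576  0.07      ]] [[ 0.55605442 -0.24186858  0.034     ]] [ 0.51104258 -0.25158584  0.15362118]
lin [ 0.0449 -0.0096  0.0536] rot [ 4.000e-02 -3.000e-02 -3.001e+01] cur yaw -90.0 j6 0.98 w 1.001 t 1.85
lin [ 0.0449 -0.0096  0.1096] rot [ 4.000e-02 -3.000e-02 -3.001e+01] cur yaw -90.0 j6 0.98 w 1.001 t 1.85
```

Request:
{"name": "apply_moves", "arguments": {
  "commands": [
    {"linear":[0.0447,-0.0096,0.05],"delta_rot":[0,0,-30],"fingers":0},
    {"linear":[0.0447,-0.0096,0.05],"delta_rot":[0,0,-30],"fingers":0},
    {"linear":[0.0447,-0.0096,0.05],"delta_rot":[0,0,-30],"fingers":0},
    {"linear":[0.0447,-0.0096,0.05],"delta_rot":[0,0,-30],"fingers":0},
    {"linear":[0.0447,-0.0096,0.108],"delta_rot":[0,0,-30],"fingers":0},
    {"linear":[0.0447,-0.0096,0.108],"delta_rot":[0,0,-30],"fingers":0},
    {"linear":[0.0447,-0.0096,0.108],"delta_rot":[0,0,-30],"fingers":0},
    {"linear":[0.0447,-0.0096,0.108],"delta_rot":[0,0,-30],"fingers":60}
  ]
}}

```text
time: 2.65
tool_pos: [0.5563, -0.2419, 0.0463]
tool_rot: [0.001, 0.966, 0.259, 0.0]
contact_force: [-0.2, 0.5, 1.0]
gripper_width: 0.854
```

```bash
python3 - <<'E'
from h import *
s=state();print(s['tool_pos'],s['contact_force'])
goto(s,[.556,-.242,.044],-60)
E
```

```text
[ 0.55628995 -0.24194386  0.04631706] [-0.16168687  0.49464009  1.03567008]
lin [-0.0003 -0.0001  0.0023] rot [ 0.07 -0.04  0.02] cur yaw -60.0 j6 0.51 w 0.854 t 2.65
```

Request:
{"name": "apply_moves", "arguments": {
  "commands": [
    {"linear":[0,0,0],"delta_rot":[0,0,0],"fingers":255},
    {"linear":[0,0,0],"delta_rot":[0,0,0],"fingers":255},
    {"linear":[0,0,0],"delta_rot":[0,0,0],"fingers":255},
    {"linear":[0,0,0],"delta_rot":[0,0,0],"fingers":255},
    {"linear":[0,0,0],"delta_rot":[0,0,0],"fingers":255},
    {"linear":[0,0,0],"delta_rot":[0,0,0],"fingers":255},
    {"linear":[0,0,0],"delta_rot":[0,0,0],"fingers":255},
    {"linear":[0,0,0],"delta_rot":[0,0,0],"fingers":255}
  ]
}}

```text
time: 3.45
tool_pos: [0.5562, -0.2418, 0.0459]
tool_rot: [0.0, 0.966, 0.259, 0.0]
contact_force: [0.1, 0.1, 6.3]
gripper_width: 0.098
```

```bash
python3 - <<'E'
from h import *
s=state();print(s['tool_pos'],s['contact_force'])
goto(s,[.553,.052,.12],-60)
goto(s,[.553,.052,.12],-84)
E
```

```text
[ 0.55615436 -0.24180159  0.04588979] [0.12566491 0.10607592 6.27328445]
lin [ 0.1443 -0.2559 -0.0743] rot [ 0.06 -0.04  0.02] cur yaw -60.0 j6 0.51 w 0.098 t 3.45
lin [ 0.1443 -0.2559 -0.0743] rot [ 0.05 -0.05 24.02] cur yaw -60.0 j6 0.51 w 0.098 t 3.45
```

Request:
{"name": "apply_moves", "arguments": {
  "commands": [
    {"linear":[0,0,-0.05],"delta_rot":[0,0,0],"fingers":255},
    {"linear":[0,0,-0.074],"delta_rot":[0,0,0],"fingers":255},
    {"linear":[0.1443,-0.2559,-0.0743],"delta_rot":[0,0,0],"fingers":255},
    {"linear":[0.1443,-0.2559,-0.0743],"delta_rot":[0,0,0],"fingers":255},
    {"linear":[0.1443,-0.2559,-0.0743],"delta_rot":[0,0,0],"fingers":255},
    {"linear":[0.1443,-0.2559,-0.0743],"delta_rot":[0,0,0],"fingers":255},
    {"linear":[0.1443,-0.2559,-0.0743],"delta_rot":[0,0,0],"fingers":255},
    {"linear":[0.1443,-0.2559,-0.0743],"delta_rot":[0,0,0],"fingers":255}
  ]
}}

```text
time: 4.25
tool_pos: [0.5509, 0.0546, 0.1179]
tool_rot: [-0.0, 0.966, 0.259, -0.001]
contact_force: [1.0, -0.1, -2.4]
gripper_width: 0.101
```

```bash
python3 - <<'E'
from h import *
im,c,s=grab('wrist','w3.png');print(s['tool_pos'],s['contact_force'])
goto(s,[.553,.052,.12],-60)
for n,h0,h1 in (('red',174,4),('orange',8,20),('blue',105,125),('green',45,75)):
    for b in blobs(hsvmask(im,h0,h1,120,50),400):
        r=cv2.minAreaRect(b.astype(np.float32)); print(n,np.round(r,1) if 0 else r,np.round(ray(c,r[0],.006)[0],4))
E
```

```text
[0.55090177 0.05459767 0.11786945] [ 0.95776187 -0.06396414 -2.43953135]
lin [ 0.0005  0.0033 -0.0021] rot [-0.09  0.12  0.05] cur yaw -59.9 j6 1.01 w 0.101 t 4.25
red ((277.5976257324219, 218.1656951904297), (117.07694244384766, 126.15386199951172), 22.61986541748047) [0.544  0.0513 0.006 ]
orange ((376.0458068847656, 249.2979736328125), (104.68135833740234, 97.81854248046875), 25.769329071044922) [ 0.561  -0.0303  0.006 ]
orange ((8.551365852355957, 257.6130065917969), (42.78722381591797, 15.890032768249512), 65.55604553222656) [0.4056 0.2234 0.006 ]
blue ((212.4741668701172, 281.56036376953125), (43.856353759765625, 68.67326354980469), 23.198591232299805) [0.4694 0.0705 0.006 ]
green ((31.567691802978516, 78.96318054199219), (77.29690551757812, 16.229427337646484), 43.02506637573242) [0.546  0.2513 0.006 ]
green ((290.5000305175781, 341.0), (27.72724151611328, 37.11872863769531), 26.56505012512207) [ 0.4523 -0.0148  0.006 ]
```

View pics/w3.png

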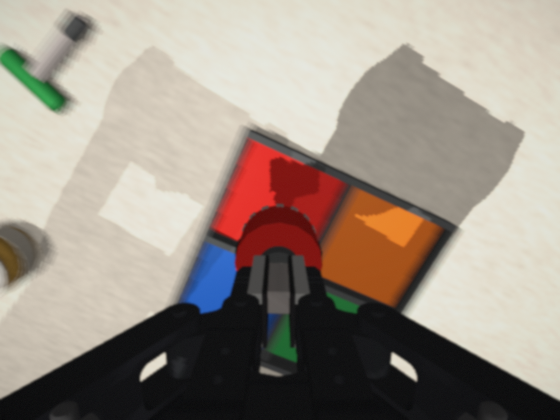

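Request:
{"name": "apply_moves", "arguments": {
  "commands": [
    {"linear":[0,0,0.04],"delta_rot":[0,0,0],"fingers":255},
    {"linear":[0,0,0.06],"delta_rot":[0,0,0],"fingers":255},
    {"linear":[0,0,0.066],"delta_rot":[0,0,0],"fingers":255},
    {"linear":[0,0,0.0675],"delta_rot":[0,0,0],"fingers":255},
    {"linear":[0,0,0.0675],"delta_rot":[0,0,0],"fingers":255},
    {"linear":[0,0,0.0675],"delta_rot":[0,0,0],"fingers":255},
    {"linear":[0,0,0.0675],"delta_rot":[0,0,0],"fingers":0},
    {"linear":[0,0,0.0675],"delta_rot":[0,0,0],"fingers":0}
  ]
}}

```text
time: 5.1
tool_pos: [0.5525, 0.0519, 0.0516]
tool_rot: [0.0, 0.966, 0.259, 0.0]
contact_force: [0.5, -0.3, 0.4]
gripper_width: 0.43
```

```bash
python3 - <<'E'
from h import *
s=state();print(s['tool_pos'],s['contact_force'])
goto(s,[.553,.052,.052],-60)
goto(s,[.553,.052,.152],-60)
goto(s,[.42,-.30,.152],-84)
E
```

```text
[0.55250389 0.05194367 0.05163889] [ 0.50192159 -0.34511305  0.44046104]
lin [ 0.0005  0.0002 -0.0004] rot [0.02 0.   0.01] cur yaw -60.0 j6 1.01 w 0.43 t 5.1
lin [ 0.0005  0.0002 -0.1004] rot [0.02 0.   0.01] cur yaw -60.0 j6 1.01 w 0.43 t 5.1
lin [-0.2908  0.2385 -0.1003] rot [ 2.000e-02 -0.000e+00  2.401e+01] cur yaw -60.0 j6 1.01 w 0.43 t 5.1
```

Request:
{"name": "apply_moves", "arguments": {
  "commands": [
    {"linear":[0,0,0],"delta_rot":[0,0,0],"fingers":0},
    {"linear":[0,0,-0.05],"delta_rot":[0,0,0],"fingers":0},
    {"linear":[0,0,-0.1],"delta_rot":[0,0,0],"fingers":0},
    {"linear":[-0.338,0.2805,-0.1],"delta_rot":[0,0,-21],"fingers":0},
    {"linear":[-0.338,0.2805,-0.1],"delta_rot":[0,0,-21],"fingers":0},
    {"linear":[-0.338,0.2805,-0.1],"delta_rot":[0,0,-21],"fingers":0},
    {"linear":[-0.338,0.2805,-0.1],"delta_rot":[0,0,-21],"fingers":0},
    {"linear":[-0.338,0.2805,-0.1],"delta_rot":[0,0,-21],"fingers":0}
  ]
}}

```text
time: 5.9
tool_pos: [0.4682, -0.1757, 0.1521]
tool_rot: [0.0, 0.902, 0.431, 0.0]
contact_force: [0.9, -1.1, -0.2]
gripper_width: 0.998
```

```bash
python3 - <<'E'
from h import *
s=state();print(s['tool_pos'],s['contact_force'])
im,c,s=grab('top','t2.png')
cv2.imwrite('pics/t2c.png',cv2.resize(im[140:290,90:290+190],None,fx=2,fy=2,interpolation=2)[:,:,::-1])
goto(s,[.40,-.36,.152],-39)
E
```

```text
[ 0.46818406 -0.17571086  0.1520707 ] [ 0.93624814 -1.1083967  -0.1532199 ]
lin [-1.862e-01  6.280e-02  1.000e-04] rot [ 0.06 -0.    0.04] cur yaw -39.0 j6 0.17 w 0.998 t 5.9
```

View pics/t2c.png

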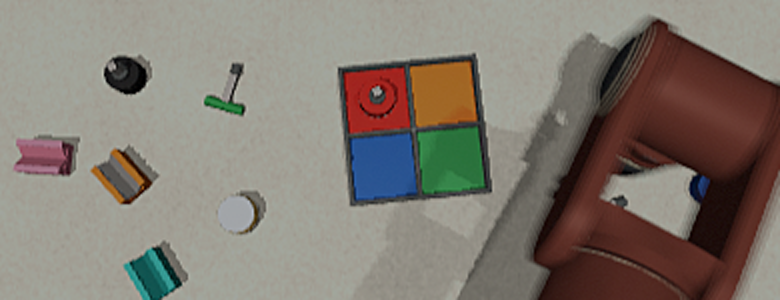

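Request:
{"name": "apply_moves", "arguments": {
  "commands": [
    {"linear":[-0.186,0.063,0],"delta_rot":[0,0,0],"fingers":0},
    {"linear":[-0.186,0.063,0],"delta_rot":[0,0,0],"fingers":0},
    {"linear":[-0.186,0.063,0],"delta_rot":[0,0,0],"fingers":0},
    {"linear":[-0.186,0.063,0],"delta_rot":[0,0,0],"fingers":0},
    {"linear":[-0.186,0.063,0],"delta_rot":[0,0,0],"fingers":0},
    {"linear":[-0.186,0.063,0],"delta_rot":[0,0,0],"fingers":0},
    {"linear":[-0.186,0.063,0],"delta_rot":[0,0,0],"fingers":0},
    {"linear":[-0.186,0.063,0],"delta_rot":[0,0,0],"fingers":0}
  ]
}}

```text
time: 6.75
tool_pos: [0.4016, -0.357, 0.1517]
tool_rot: [-0.0, 0.902, 0.432, 0.0]
contact_force: [1.0, -0.7, -0.3]
gripper_width: 0.998
```

```bash
python3 - <<'E'
from h import *
im,c,s=grab('wrist','w4.png'); print(s['tool_pos'])
for b in blobs(hsvmask(im,105,125,120,40),200):
    r=cv2.minAreaRect(b.astype(np.float32)); e=cv2.minEnclosingCircle(b.astype(np.float32)); print(r,e,ray(c,e[0],.03)); p=ray(c,e[0],.03)[0]
E
```

```text
[ 0.40161557 -0.35695343  0.15172415]
((317.5, 175.0), (50.0, 47.0), 90.0) ((316.8834533691406, 174.6093292236328), 25.55396270751953) [[ 0.44121434 -0.35627458  0.03      ]]
```

View pics/w4.png

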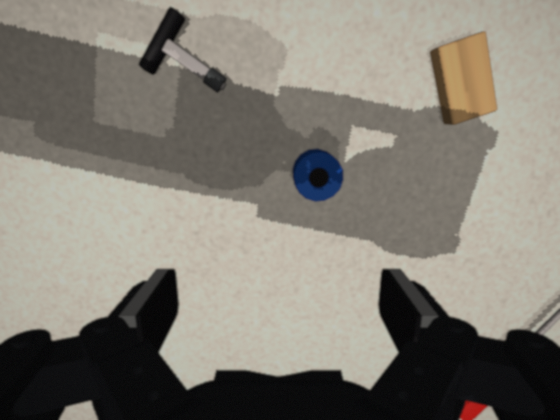

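```bash
python3 - <<'E'
from h import *
s=state();c=cam('wrist',s);print(ray(c,(318,176.5),.03))
goto(s,[.4408,-.3566,.008],-39)
E
```

```text
[[ 0.44101424 -0.35806883  0.03      ]]
lin [0.0248 0.0303 0.1438] rot [-0.01 -0.01  0.14] cur yaw -38.9 j6 -0.19 w 1.002 t 6.8
```

Request:
{"name": "apply_moves", "arguments": {
  "commands": [
    {"linear":[0.0248,0.0305,0.05],"delta_rot":[0,0,0],"fingers":0},
    {"linear":[0.0248,0.0305,0.09],"delta_rot":[0,0,0],"fingers":0},
    {"linear":[0.0248,0.0305,0.13],"delta_rot":[0,0,0],"fingers":0},
    {"linear":[0.0248,0.0305,0.1435],"delta_rot":[0,0,0],"fingers":0},
    {"linear":[0.0248,0.0305,0.1435],"delta_rot":[0,0,0],"fingers":0},
    {"linear":[0.0248,0.0305,0.1435],"delta_rot":[0,0,0],"fingers":255},
    {"linear":[0.0248,0.0305,0.1435],"delta_rot":[0,0,0],"fingers":255},
    {"linear":[0.0248,0.0305,0.1435],"delta_rot":[0,0,0],"fingers":255}
  ]
}}

```text
time: 7.6
tool_pos: [0.4417, -0.3596, 0.0111]
tool_rot: [0.002, 0.903, 0.431, 0.001]
contact_force: [0.0, -0.6, 0.2]
gripper_width: 0.517
```

Request:
{"name": "apply_moves", "arguments": {
  "commands": [
    {"linear":[0,0,0],"delta_rot":[0,0,0],"fingers":255},
    {"linear":[0,0,0],"delta_rot":[0,0,0],"fingers":255},
    {"linear":[0,0,0],"delta_rot":[0,0,0],"fingers":255},
    {"linear":[0,0,0],"delta_rot":[0,0,0],"fingers":255},
    {"linear":[0,0,0],"delta_rot":[0,0,0],"fingers":255},
    {"linear":[0,0,0],"delta_rot":[0,0,0],"fingers":255},
    {"linear":[0,0,0],"delta_rot":[0,0,0],"fingers":255},
    {"linear":[0,0,0],"delta_rot":[0,0,0],"fingers":255}
  ]
}}

```text
time: 8.4
tool_pos: [0.4418, -0.3598, 0.0113]
tool_rot: [0.002, 0.903, 0.431, 0.001]
contact_force: [-0.6, 0.9, 7.3]
gripper_width: 0.447
```

```bash
python3 - <<'E'
from h import *
s=state();print(s['tool_pos'],s['contact_force'])
goto(s,[.468,.043,.10],-39)
E
```

```text
[ 0.44182519 -0.35982417  0.01128409] [-0.63470226  0.93462478  7.27149482]
lin [ 0.3295 -0.2327 -0.09  ] rot [0.26 0.03 0.01] cur yaw -39.0 j6 -0.13 w 0.447 t 8.4
```

Request:
{"name": "apply_moves", "arguments": {
  "commands": [
    {"linear":[0,0,-0.05],"delta_rot":[0,0,0],"fingers":255},
    {"linear":[0,0,-0.09],"delta_rot":[0,0,0],"fingers":255},
    {"linear":[0.3295,-0.2327,-0.09],"delta_rot":[0,0,0],"fingers":255},
    {"linear":[0.3295,-0.2327,-0.09],"delta_rot":[0,0,0],"fingers":255},
    {"linear":[0.3295,-0.2327,-0.09],"delta_rot":[0,0,0],"fingers":255},
    {"linear":[0.3295,-0.2327,-0.09],"delta_rot":[0,0,0],"fingers":255},
    {"linear":[0.3295,-0.2327,-0.09],"delta_rot":[0,0,0],"fingers":255},
    {"linear":[0.3295,-0.2327,-0.09],"delta_rot":[0,0,0],"fingers":255}
  ]
}}

```text
time: 9.2
tool_pos: [0.4598, -0.057, 0.0991]
tool_rot: [0.001, 0.903, 0.43, 0.001]
contact_force: [0.4, 0.3, -0.5]
gripper_width: 0.442
```

```bash
python3 - <<'E'
from h import *
s=state();print(s['tool_pos'],s['contact_force'])
goto(s,[.468,.043,.10],-39)
E
```

```text
[ 0.45982236 -0.05703716  0.09909698] [ 0.37444719  0.29443866 -0.45528187]
lin [ 0.0829 -0.0566 -0.0009] rot [ 0.08 -0.04 -0.02] cur yaw -39.0 j6 0.4 w 0.442 t 9.2
```

Request:
{"name": "apply_moves", "arguments": {
  "commands": [
    {"linear":[0.08,-0.055,0],"delta_rot":[0,0,0],"fingers":255},
    {"linear":[0.08,-0.055,0],"delta_rot":[0,0,0],"fingers":255},
    {"linear":[0.08,-0.055,0],"delta_rot":[0,0,0],"fingers":255},
    {"linear":[0.08,-0.055,0],"delta_rot":[0,0,0],"fingers":255},
    {"linear":[0.08,-0.055,0],"delta_rot":[0,0,0],"fingers":255},
    {"linear":[0.08,-0.055,0],"delta_rot":[0,0,0],"fingers":255},
    {"linear":[0.08,-0.055,0],"delta_rot":[0,0,0],"fingers":255},
    {"linear":[0.08,-0.055,0],"delta_rot":[0,0,0],"fingers":255}
  ]
}}

```text
time: 10.0
tool_pos: [0.4676, 0.0371, 0.0984]
tool_rot: [0.0, 0.903, 0.43, -0.0]
contact_force: [-0.3, 0.1, -1.0]
gripper_width: 0.442
```

```bash
python3 - <<'E'
from h import *
im,c,s=grab('wrist','w5.png');print(s['tool_pos'],s['contact_force'])
goto(s,[.468,.043,.10],-39)
goto(s,[.468,.043,.0178],-39)
E
```

```text
[0.46758278 0.03706953 0.09841217] [-0.32622805  0.07146156 -0.97607707]
lin [ 0.0049 -0.0034 -0.0016] rot [-0.    0.   -0.09] cur yaw -39.1 j6 0.6 w 0.442 t 10.0
lin [ 0.0049 -0.0034  0.0806] rot [-0.    0.   -0.09] cur yaw -39.1 j6 0.6 w 0.442 t 10.0
```

View pics/w5.png

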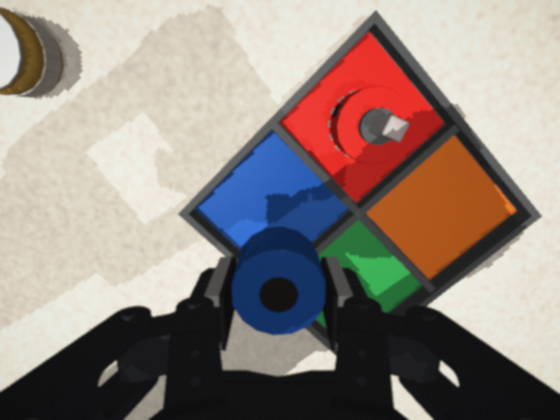

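```bash
python3 - <<'E'
from h import *
s=state();c=cam('wrist',s)
P=ray(c,[(375,12),(540,215),(182,213),(358,212)],.02); print(np.round(P,4)); print((P[1]+P[2])/2)
goto(s,[.4675,.0425,.0178],-39)
E
```

```text
[[ 0.5915  0.101   0.02  ]
 [ 0.6087 -0.0706  0.02  ]
 [ 0.4212  0.0833  0.02  ]
 [ 0.5141  0.0089  0.02  ]]
[0.51498892 0.00634259 0.02      ]
lin [ 0.004  -0.0034  0.0806] rot [-0.    0.   -0.07] cur yaw -39.1 j6 0.6 w 0.446 t 10.05
```

Request:
{"name": "apply_moves", "arguments": {
  "commands": [
    {"linear":[0.0045,-0.004,0.04],"delta_rot":[0,0,0],"fingers":255},
    {"linear":[0.0045,-0.004,0.07],"delta_rot":[0,0,0],"fingers":255},
    {"linear":[0.0045,-0.004,0.079],"delta_rot":[0,0,0],"fingers":255},
    {"linear":[0.0045,-0.004,0.0805],"delta_rot":[0,0,0],"fingers":255},
    {"linear":[0.0045,-0.004,0.0805],"delta_rot":[0,0,0],"fingers":255},
    {"linear":[0.0045,-0.004,0.0805],"delta_rot":[0,0,0],"fingers":255},
    {"linear":[0.0045,-0.004,0.0805],"delta_rot":[0,0,0],"fingers":255},
    {"linear":[0.0045,-0.004,0.0805],"delta_rot":[0,0,0],"fingers":255}
  ]
}}

```text
time: 10.85
tool_pos: [0.4675, 0.0439, 0.0183]
tool_rot: [0.0, 0.903, 0.431, 0.0]
contact_force: [-0.2, -0.1, -1.3]
gripper_width: 0.44
```

```bash
python3 - <<'E'
from h import *
s=state();print(s['tool_pos'],s['contact_force'])
goto(s,[.468,.044,.0178],-39)
goto(s,[.52,.22,.152],-39)
E
```

```text
[0.46754603 0.04394677 0.01834179] [-0.24428752 -0.12625041 -1.31106281]
lin [0.0003 0.0003 0.0005] rot [ 0.04 -0.02  0.01] cur yaw -39.0 j6 0.62 w 0.44 t 10.85
lin [ 0.1699 -0.0699 -0.1336] rot [ 0.04 -0.02  0.01] cur yaw -39.0 j6 0.62 w 0.44 t 10.85
```

Request:
{"name": "apply_moves", "arguments": {
  "commands": [
    {"linear":[0,0,0.0008],"delta_rot":[0,0,0],"fingers":255},
    {"linear":[0,0,0.0008],"delta_rot":[0,0,0],"fingers":255},
    {"linear":[0,0,0.0008],"delta_rot":[0,0,0],"fingers":90},
    {"linear":[0,0,0.0008],"delta_rot":[0,0,0],"fingers":90},
    {"linear":[0,0,0.0008],"delta_rot":[0,0,0],"fingers":90},
    {"linear":[0,0,-0.03],"delta_rot":[0,0,0],"fingers":90},
    {"linear":[0,0,-0.08],"delta_rot":[0,0,0],"fingers":90},
    {"linear":[0,0,-0.13],"delta_rot":[0,0,0],"fingers":0}
  ]
}}

```text
time: 11.65
tool_pos: [0.4662, 0.0441, 0.1484]
tool_rot: [-0.001, 0.903, 0.431, -0.001]
contact_force: [0.7, 1.2, 0.5]
gripper_width: 0.799
```

```bash
python3 - <<'E'
from h import *
im,c,s=grab('wrist','w6.png');print(s['tool_pos'],s['contact_force'])
goto(s,[.50,.24,.152],-39)
E
```

```text
[0.46615911 0.04406088 0.14844126] [0.70333018 1.15323844 0.45651947]
lin [ 0.1736 -0.097  -0.0036] rot [-0.12  0.09  0.02] cur yaw -39.0 j6 0.62 w 0.799 t 11.65
```

View pics/w6.png

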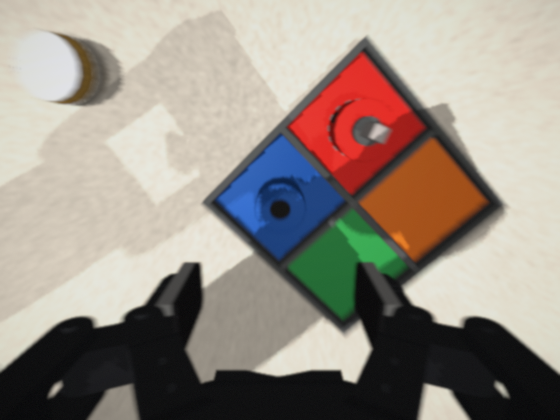

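Request:
{"name": "apply_moves", "arguments": {
  "commands": [
    {"linear":[0.1736,-0.097,0],"delta_rot":[0,0,75],"fingers":0},
    {"linear":[0.1736,-0.097,0],"delta_rot":[0,0,75],"fingers":0},
    {"linear":[0.1736,-0.097,0],"delta_rot":[0,0,75],"fingers":0},
    {"linear":[0.1736,-0.097,0],"delta_rot":[0,0,75],"fingers":0},
    {"linear":[0.1736,-0.097,0],"delta_rot":[0,0,75],"fingers":0},
    {"linear":[0.1736,-0.097,0],"delta_rot":[0,0,75],"fingers":0},
    {"linear":[0.1736,-0.097,0],"delta_rot":[0,0,75],"fingers":0},
    {"linear":[0.1736,-0.097,0],"delta_rot":[0,0,75],"fingers":0}
  ]
}}

```text
time: 12.5
tool_pos: [0.5009, 0.2404, 0.1475]
tool_rot: [0.0, 0.992, -0.125, -0.0]
contact_force: [1.0, -0.7, -0.5]
gripper_width: 0.999
```

```bash
python3 - <<'E'
from h import *
s=state();print(s['tool_pos'],s['contact_force'])
goto(s,[.50,.25,.13],-114)
E
```

```text
[0.50094852 0.24039608 0.14748543] [ 1.01286209 -0.70693674 -0.46945155]
lin [-0.0033 -0.0091  0.0175] rot [0.01 0.02 9.62] cur yaw -104.4 j6 2.14 w 0.999 t 12.5
```

Request:
{"name": "apply_moves", "arguments": {
  "commands": [
    {"linear":[-0.003,-0.009,0.017],"delta_rot":[0,0,7],"fingers":0},
    {"linear":[-0.003,-0.009,0.017],"delta_rot":[0,0,7],"fingers":0},
    {"linear":[-0.003,-0.009,0.017],"delta_rot":[0,0,7],"fingers":0},
    {"linear":[-0.003,-0.009,0.017],"delta_rot":[0,0,7],"fingers":0},
    {"linear":[-0.003,-0.009,0.017],"delta_rot":[0,0,7],"fingers":0},
    {"linear":[-0.003,-0.009,0.017],"delta_rot":[0,0,7],"fingers":0},
    {"linear":[-0.003,-0.009,0.017],"delta_rot":[0,0,7],"fingers":0},
    {"linear":[-0.003,-0.009,0.017],"delta_rot":[0,0,7],"fingers":0}
  ]
}}

```text
time: 13.3
tool_pos: [0.5004, 0.2494, 0.1311]
tool_rot: [-0.0, 0.983, -0.183, 0.0]
contact_force: [-0.8, -0.4, 0.2]
gripper_width: 0.997
```

```bash
python3 - <<'E'
from h import *
im,c,s=grab('wrist','w7.png');print(s['tool_pos'],s['contact_force'])
for b in blobs(hsvmask(im,45,75,100,40),200):
    r=cv2.minAreaRect(b.astype(np.float32)); P=ray(c,cv2.boxPoints(r),.012); print(r,np.round(ray(c,r[0],.012),4)); 
    e=P[1]-P[0];f=P[2]-P[1]; print(np.linalg.norm(e),np.linalg.norm(f),np.degrees(np.arctan2(e[1],e[0])),np.degrees(np.arctan2(f[1],f[0])))
E
```

```text
[0.50043899 0.24938895 0.13114391] [-0.75595773 -0.36327535  0.24384266]
((261.5476989746094, 150.09617614746094), (15.98891830444336, 63.19809341430664), 85.42607879638672) [[0.5466 0.2454 0.012 ]]
0.047829922578356644 0.011990020330726511 -106.56579092698293 164.2743192513003
```

View pics/w7.png

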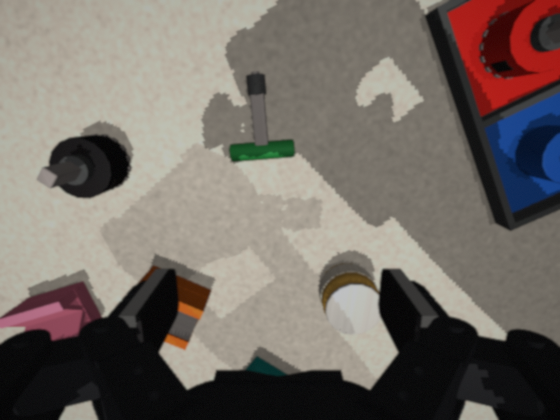

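```bash
python3 - <<'E'
from h import *
s=state();c=cam('wrist',s)
h=ray(c,(261.5,150.1),.012)[0]; t=ray(c,(257,76),.014)[0]; d=t-h
print(h,t,np.linalg.norm(d),np.degrees(np.arctan2(d[1],d[0])), 'blk',ray(c,(97,160),.034))
g=h[:2]+.024*np.array([np.cos(np.radians(-16.5)),np.sin(np.radians(-16.5))])
print(g); goto(s,[*g,.003],-106.5); goto(s,[*g,.06],-106.5)
E
```

```text
[0.54653062 0.24540015 0.012     ] [0.59625641 0.22882508 0.014     ] 0.052453663633268796 -18.434747135606262 blk [[0.5833335  0.35400131 0.034     ]]
[0.5695423  0.23858378]
lin [ 0.0684 -0.0148  0.128 ] rot [-0.01 -0.01 -4.57] cur yaw -111.1 j6 2.27 w 1.001 t 13.35
lin [ 0.0684 -0.0148  0.071 ] rot [-0.01 -0.01 -4.57] cur yaw -111.1 j6 2.27 w 1.001 t 13.35
```

Request:
{"name": "apply_moves", "arguments": {
  "commands": [
    {"linear":[0.0684,-0.0148,0.05],"delta_rot":[0,0,-3.6],"fingers":100},
    {"linear":[0.0684,-0.0148,0.07],"delta_rot":[0,0,-3.6],"fingers":100},
    {"linear":[0.0684,-0.0148,0.07],"delta_rot":[0,0,-3.6],"fingers":100},
    {"linear":[0.0684,-0.0148,0.1],"delta_rot":[0,0,-3.6],"fingers":100},
    {"linear":[0.0684,-0.0148,0.12],"delta_rot":[0,0,-3.6],"fingers":100},
    {"linear":[0.0684,-0.0148,0.1275],"delta_rot":[0,0,-3.6],"fingers":100},
    {"linear":[0.0684,-0.0148,0.1275],"delta_rot":[0,0,-3.6],"fingers":100},
    {"linear":[0.0684,-0.0148,0.1275],"delta_rot":[0,0,-3.6],"fingers":100}
  ]
}}

```text
time: 14.15
tool_pos: [0.5703, 0.2391, 0.0051]
tool_rot: [-0.001, 0.988, -0.152, 0.001]
contact_force: [0.4, 0.2, -0.3]
gripper_width: 0.61
```

```bash
python3 - <<'E'
from h import *
im,c,s=grab('wrist','w8.png');print(s['tool_pos'],s['contact_force'])
goto(s,[.5695,.2386,.004],-107.5)
E
```

```text
[0.57030927 0.23909815 0.00514483] [ 0.44879409  0.19933457 -0.28709657]
lin [-0.0006  0.0007  0.0011] rot [-0.08 -0.11  0.05] cur yaw -107.5 j6 2.15 w 0.61 t 14.15
```

View pics/w8.png

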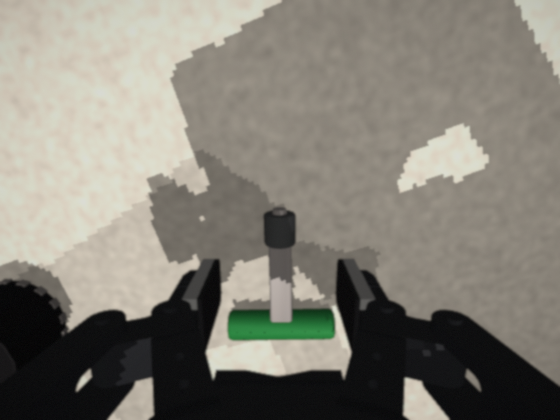

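Request:
{"name": "apply_moves", "arguments": {
  "commands": [
    {"linear":[0,0,0],"delta_rot":[0,0,0],"fingers":255},
    {"linear":[0,0,0],"delta_rot":[0,0,0],"fingers":255},
    {"linear":[0,0,0],"delta_rot":[0,0,0],"fingers":255},
    {"linear":[0,0,0],"delta_rot":[0,0,0],"fingers":255},
    {"linear":[0,0,0],"delta_rot":[0,0,0],"fingers":255},
    {"linear":[0,0,0],"delta_rot":[0,0,0],"fingers":255},
    {"linear":[0,0,0],"delta_rot":[0,0,0],"fingers":255},
    {"linear":[0,0,0],"delta_rot":[0,0,0],"fingers":255}
  ]
}}

```text
time: 15.0
tool_pos: [0.57, 0.2388, 0.0044]
tool_rot: [-0.0, 0.988, -0.152, 0.0]
contact_force: [-0.3, -0.4, 6.2]
gripper_width: 0.087
```

```bash
python3 - <<'E'
from h import *
s=state();print(s['tool_pos'],s['contact_force'])
C=np.array([.5145,.006]);a=np.radians(5.7);ex=np.array([np.cos(a),np.sin(a)]);ey=np.array([-ex[1],ex[0]])
g=C+.0425*(-ex-ey); print(g)
goto(s,[*(g),.10],-84.3)
goto(s,[.476,-.043+.1,.10],-84.3)
E
```

```text
[0.57003369 0.23882146 0.00435739] [-0.2613722  -0.35639065  6.19312944]
[ 0.47643123 -0.04051095]
lin [-0.0054  0.2945 -0.0958] rot [-2.000e-02 -5.000e-02 -2.317e+01] cur yaw -107.5 j6 2.15 w 0.087 t 15.0
lin [-0.035   0.2016 -0.0958] rot [-2.000e-02 -5.000e-02 -2.317e+01] cur yaw -107.5 j6 2.15 w 0.087 t 15.0
```

Request:
{"name": "apply_moves", "arguments": {
  "commands": [
    {"linear":[0,0,-0.05],"delta_rot":[0,0,0],"fingers":255},
    {"linear":[0,0,-0.1],"delta_rot":[0,0,0],"fingers":255},
    {"linear":[-0.0054,0.2945,-0.12],"delta_rot":[0,0,-23.2],"fingers":255},
    {"linear":[-0.0054,0.2945,-0.12],"delta_rot":[0,0,-23.2],"fingers":255},
    {"linear":[-0.0054,0.2945,-0.12],"delta_rot":[0,0,-23.2],"fingers":255},
    {"linear":[-0.0054,0.2945,-0.12],"delta_rot":[0,0,-23.2],"fingers":255},
    {"linear":[-0.0054,0.2945,-0.12],"delta_rot":[0,0,-23.2],"fingers":255},
    {"linear":[-0.0054,0.2945,-0.12],"delta_rot":[0,0,-23.2],"fingers":255}
  ]
}}

```text
time: 15.8
tool_pos: [0.4746, -0.0423, 0.123]
tool_rot: [0.0, 0.999, 0.05, -0.0]
contact_force: [1.4, 0.0, -0.7]
gripper_width: 0.092
```

```bash
python3 - <<'E'
from h import *
im,c,s=grab('wrist','w9.png');print(s['tool_pos'],s['contact_force'])
goto(s,[.4764,-.0405,.07],-84.3)
E
```

```text
[ 0.47458718 -0.04225019  0.12296993] [ 1.37269934  0.03510715 -0.73004685]
lin [ 0.002  -0.0016  0.053 ] rot [0.01 0.02 0.04] cur yaw -84.3 j6 1.23 w 0.092 t 15.8
```

View pics/w9.png

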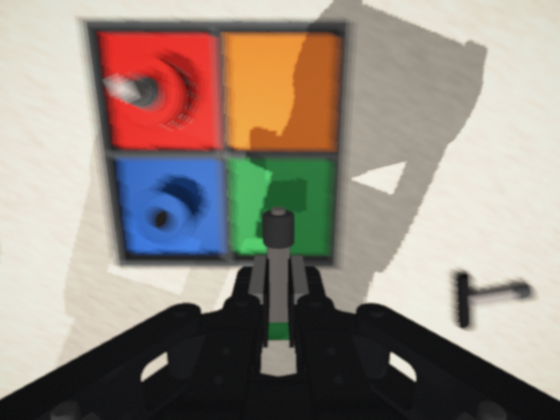

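Request:
{"name": "apply_moves", "arguments": {
  "commands": [
    {"linear":[0,0,0.04],"delta_rot":[0,0,0],"fingers":255},
    {"linear":[0,0,0.07],"delta_rot":[0,0,0],"fingers":255},
    {"linear":[0,0,0.095],"delta_rot":[0,0,0],"fingers":255},
    {"linear":[0,0,0.105],"delta_rot":[0,0,0],"fingers":255},
    {"linear":[0,0,0.111],"delta_rot":[0,0,0],"fingers":255},
    {"linear":[0,0,0.113],"delta_rot":[0,0,0],"fingers":255},
    {"linear":[0,0,0.113],"delta_rot":[0,0,0],"fingers":255},
    {"linear":[0,0,0.113],"delta_rot":[0,0,0],"fingers":255}
  ]
}}

```text
time: 16.65
tool_pos: [0.4771, -0.0408, 0.0117]
tool_rot: [0.0, 0.999, 0.05, 0.001]
contact_force: [0.6, 0.5, -0.2]
gripper_width: 0.088
```

```bash
python3 - <<'E'
from h import *
im,c,s=grab('wrist','w10.png');print(s['tool_pos'],s['contact_force'])
goto(s,[.4764,-.0405,.0104],-84.3)
E
```

```text
[ 0.47705523 -0.04081675  0.01171481] [ 0.64685093  0.47593093 -0.16359726]
lin [-0.0006 -0.0004  0.0013] rot [ 0.04 -0.13  0.04] cur yaw -84.3 j6 1.23 w 0.088 t 16.65
```

View pics/w10.png

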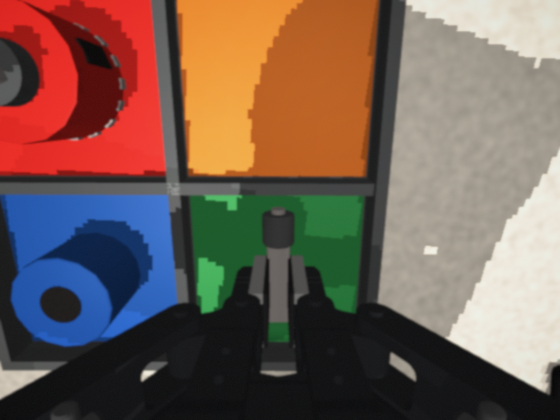

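Key is centred in the green bay at (278,250), about 1 mm up; lower and release with a limited opening.

Request:
{"name": "apply_moves", "arguments": {
  "commands": [
    {"linear":[0,0,0.001],"delta_rot":[0,0,0],"fingers":255},
    {"linear":[0,0,0.001],"delta_rot":[0,0,0],"fingers":255},
    {"linear":[0,0,0.001],"delta_rot":[0,0,0],"fingers":180},
    {"linear":[0,0,0.001],"delta_rot":[0,0,0],"fingers":180},
    {"linear":[0,0,0.001],"delta_rot":[0,0,0],"fingers":180},
    {"linear":[0,0,-0.04],"delta_rot":[0,0,0],"fingers":180},
    {"linear":[0,0,-0.09],"delta_rot":[0,0,0],"fingers":180},
    {"linear":[0,0,-0.13],"delta_rot":[0,0,0],"fingers":0}
  ]
}}

```text
time: 17.5
tool_pos: [0.476, -0.0406, 0.1425]
tool_rot: [0.0, 0.999, 0.05, 0.0]
contact_force: [1.5, -0.4, 0.8]
gripper_width: 0.448
```

```bash
python3 - <<'E'
from h import *
im,c,s=grab('wrist','w11.png');print(s['tool_pos'],s['contact_force'])
goto(s,[.40,.37,.15],-84.3)
E
```

```text
[ 0.47599246 -0.04064516  0.14252483] [ 1.49781583 -0.35389952  0.84324918]
lin [-0.0346 -0.4162 -0.0076] rot [ 0.02 -0.04  0.03] cur yaw -84.3 j6 1.23 w 0.448 t 17.5
```

View pics/w11.png

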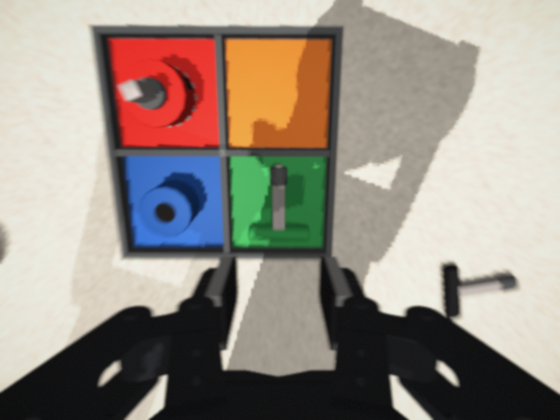

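Request:
{"name": "apply_moves", "arguments": {
  "commands": [
    {"linear":[-0.0215,-0.3836,-0.008],"delta_rot":[0,0,-31],"fingers":0},
    {"linear":[-0.0215,-0.3836,-0.008],"delta_rot":[0,0,-31],"fingers":0},
    {"linear":[-0.0215,-0.3836,-0.008],"delta_rot":[0,0,-31],"fingers":0},
    {"linear":[-0.0215,-0.3836,-0.008],"delta_rot":[0,0,-31],"fingers":0},
    {"linear":[-0.0215,-0.3836,-0.008],"delta_rot":[0,0,-31],"fingers":0},
    {"linear":[-0.0215,-0.3836,-0.008],"delta_rot":[0,0,-31],"fingers":0},
    {"linear":[-0.0215,-0.3836,-0.008],"delta_rot":[0,0,-31],"fingers":0},
    {"linear":[-0.0215,-0.3836,-0.008],"delta_rot":[0,0,-31],"fingers":0}
  ]
}}

```text
time: 18.35
tool_pos: [0.4151, 0.3417, 0.1482]
tool_rot: [-0.0, 0.949, 0.316, 0.0]
contact_force: [0.9, -0.3, 0.9]
gripper_width: 1.0
```

```bash
python3 - <<'E'
from h import *
s=state()
goto(s,[.4165,.339,.15],-53)
E
```

```text
lin [-0.0005  0.003  -0.0018] rot [-0.02 -0.01 -0.15] cur yaw -53.1 j6 1.48 w 1.0 t 18.35
```

```bash
python3 - <<'E'
from h import *
im,c,s=grab('wrist','w12.png');print(s['tool_pos'],s['joint_vel'].round(3))
for b in blobs(hsvmask(im,6,22,120,50),80):
    r=cv2.minAreaRect(b.astype(np.float32)); P=ray(c,cv2.boxPoints(r),.036); print(r,np.round(ray(c,r[0],.036),4)); 
    e=P[1]-P[0];f=P[2]-P[1]; print(np.linalg.norm(e),np.linalg.norm(f),np.degrees(np.arctan2(e[1],e[0])),np.degrees(np.arctan2(f[1],f[0])))
E
```

```text
[0.41510528 0.34166543 0.14817421] [ 0.586  0.401 -0.378 -0.02  -0.018  0.588]
((300.2595520019531, 142.4752960205078), (75.79988098144531, 13.03625202178955), 84.5596694946289) [[0.4655 0.3592 0.036 ]]
0.009297277248776168 0.054953289488060025 -47.9421738794739 -136.27416148759391
((258.4615478515625, 146.69232177734375), (73.18049621582031, 11.907332420349121), 82.87498474121094) [[0.4446 0.382  0.036 ]]
0.008559746103938958 0.05320121142571496 -46.32735824898084 -136.53942805329095
((370.576904296875, 274.1153564453125), (11.926053047180176, 43.54396057128906), 56.30992889404297) [[0.4163 0.2475 0.036 ]]
0.035475397206121057 0.010732319189600404 -15.541685013409866 -107.99921078102612
```

View pics/w12.png

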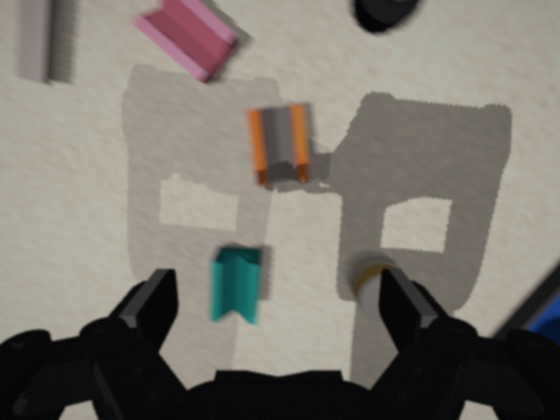

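Request:
{"name": "apply_moves", "arguments": {
  "commands": [
    {"linear":[0,0,0],"delta_rot":[0,0,-6.5],"fingers":50},
    {"linear":[0,0,0],"delta_rot":[0,0,-6.5],"fingers":50},
    {"linear":[0,0,0],"delta_rot":[0,0,-6.5],"fingers":50},
    {"linear":[0,0,0],"delta_rot":[0,0,-6.5],"fingers":50},
    {"linear":[0,0,0],"delta_rot":[0,0,-6.5],"fingers":50},
    {"linear":[0,0,0],"delta_rot":[0,0,-6.5],"fingers":50},
    {"linear":[0,0,0],"delta_rot":[0,0,-6.5],"fingers":50},
    {"linear":[0,0,0],"delta_rot":[0,0,-6.5],"fingers":50}
  ]
}}

```text
time: 19.2
tool_pos: [0.4163, 0.3388, 0.1485]
tool_rot: [-0.0, 0.93, 0.368, 0.0]
contact_force: [0.6, -0.8, 0.3]
gripper_width: 0.804
```

```bash
python3 - <<'E'
from h import *
im,c,s=grab('wrist','w13.png');print(s['tool_pos'],s['joint_vel'].round(3))
cs=[]
for b in blobs(hsvmask(im,6,22,120,50),80)[:2]:
    r=cv2.minAreaRect(b.astype(np.float32)); P=ray(c,cv2.boxPoints(r),.036); print(r,np.round(ray(c,r[0],.036),4)); cs.append(ray(c,r[0],.036)[0])
    e=P[1]-P[0];f=P[2]-P[1]; print(np.linalg.norm(e),np.linalg.norm(f),np.degrees(np.arctan2(e[1],e[0])),np.degrees(np.arctan2(f[1],f[0])))
m=(cs[0]+cs[1])/2; print(m,np.linalg.norm(cs[0]-cs[1]))
cv2.imwrite('pics/w13c.png',cv2.resize(im[80:220,200:360],None,fx=4,fy=4,interpolation=2)[:,:,::-1])
goto(s,[m[0],m[1],.012],-46.5)
E
```

```text
[0.41630972 0.33879369 0.14848263] [ 0.002  0.001 -0.002 -0.003  0.001  0.001]
((306.7318420410156, 145.9934539794922), (11.411238670349121, 76.22122192382812), 1.3971812725067139) [[0.466  0.3564 0.036 ]]
0.05552089632186781 0.00818748430409783 42.86350384371382 -48.12450230903817
((263.5, 145.5), (75.0, 11.0), 90.0) [[0.4444 0.38   0.036 ]]
0.007888517360665906 0.0546144602193428 -46.789784674558256 -137.21590361540962
[0.45518261 0.36818773 0.036     ] 0.031948952337206134
lin [0.0484 0.0052 0.1365] rot [-0.   -0.01 -0.3 ] cur yaw -46.8 j6 1.36 w 0.804 t 19.2
```

View pics/w13c.png

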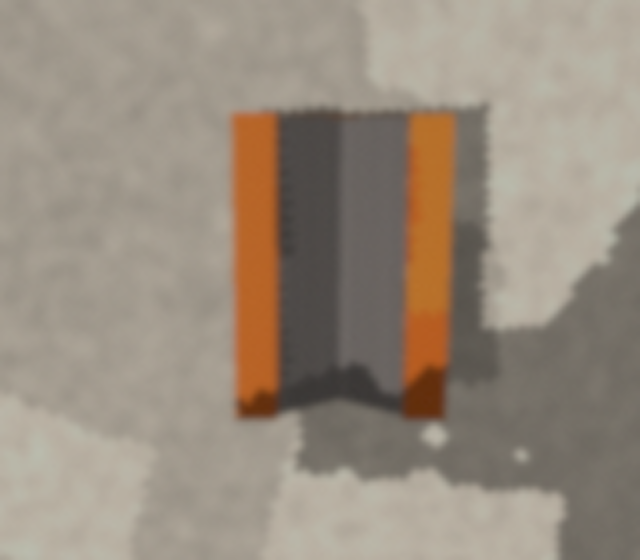

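Request:
{"name": "apply_moves", "arguments": {
  "commands": [
    {"linear":[0.049,0.005,0.03],"delta_rot":[0,0,0],"fingers":40},
    {"linear":[0.049,0.005,0.07],"delta_rot":[0,0,0],"fingers":40},
    {"linear":[0.049,0.005,0.07],"delta_rot":[0,0,0],"fingers":40},
    {"linear":[0.049,0.005,0.1],"delta_rot":[0,0,0],"fingers":40},
    {"linear":[0.049,0.005,0.125],"delta_rot":[0,0,0],"fingers":40},
    {"linear":[0.049,0.005,0.1375],"delta_rot":[0,0,0],"fingers":40},
    {"linear":[0.049,0.005,0.1375],"delta_rot":[0,0,0],"fingers":40},
    {"linear":[0.049,0.005,0.1375],"delta_rot":[0,0,0],"fingers":40}
  ]
}}

```text
time: 20.05
tool_pos: [0.456, 0.3692, 0.0124]
tool_rot: [-0.0, 0.93, 0.368, 0.001]
contact_force: [0.1, 0.4, 0.2]
gripper_width: 0.839
```

Request:
{"name": "apply_moves", "arguments": {
  "commands": [
    {"linear":[0,0,0],"delta_rot":[0,0,0],"fingers":255},
    {"linear":[0,0,0],"delta_rot":[0,0,0],"fingers":255},
    {"linear":[0,0,0],"delta_rot":[0,0,0],"fingers":255},
    {"linear":[0,0,0],"delta_rot":[0,0,0],"fingers":255},
    {"linear":[0,0,0],"delta_rot":[0,0,0],"fingers":255},
    {"linear":[0,0,0],"delta_rot":[0,0,0],"fingers":255},
    {"linear":[0,0,0],"delta_rot":[0,0,0],"fingers":255},
    {"linear":[0,0,0],"delta_rot":[0,0,0],"fingers":255}
  ]
}}

```text
time: 20.85
tool_pos: [0.4566, 0.3696, 0.0128]
tool_rot: [-0.0, 0.93, 0.368, 0.001]
contact_force: [-1.6, -0.5, 6.2]
gripper_width: 0.454
```

```bash
python3 - <<'E'
from h import *
im,c,s=grab('wrist','w14.png');print(s['tool_pos'],s['contact_force'])
C=np.array([.5145,.006]);a=np.radians(5.7);ex=np.array([np.cos(a),np.sin(a)]);ey=np.array([-ex[1],ex[0]])
g=C+.0425*(ex-ey); print(g)
goto(s,[*(g),.14],-84.3)
E
```

```text
[0.45663119 0.36956103 0.01282112] [-1.56114902 -0.53862827  6.20636622]
[ 0.56101095 -0.03206877]
lin [-0.1987  0.3642 -0.1275] rot [-2.000e-02 -1.700e-01  3.753e+01] cur yaw -46.8 j6 1.37 w 0.454 t 20.85
```

View pics/w14.png

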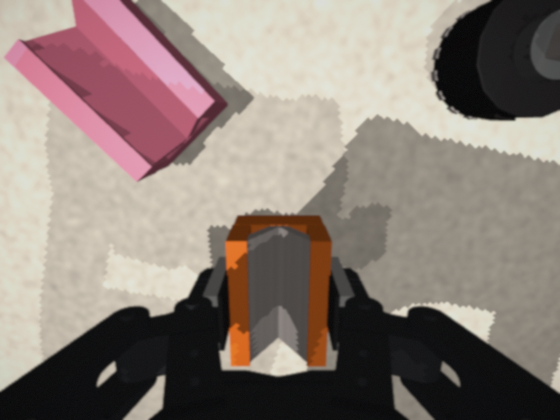

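Request:
{"name": "apply_moves", "arguments": {
  "commands": [
    {"linear":[0,0,-0.05],"delta_rot":[0,0,0],"fingers":255},
    {"linear":[0,0,-0.1],"delta_rot":[0,0,0],"fingers":255},
    {"linear":[0,0,-0.1275],"delta_rot":[0,0,0],"fingers":255},
    {"linear":[-0.1987,0.3642,-0.1275],"delta_rot":[0,0.15,37.5],"fingers":255},
    {"linear":[-0.1987,0.3642,-0.1275],"delta_rot":[0,0.15,37.5],"fingers":255},
    {"linear":[-0.1987,0.3642,-0.1275],"delta_rot":[0,0.15,37.5],"fingers":255},
    {"linear":[-0.1987,0.3642,-0.1275],"delta_rot":[0,0.15,37.5],"fingers":255},
    {"linear":[-0.1987,0.3642,-0.1275],"delta_rot":[0,0.15,37.5],"fingers":255}
  ]
}}

```text
time: 21.7
tool_pos: [0.5178, 0.125, 0.1377]
tool_rot: [-0.0, 0.999, 0.048, 0.001]
contact_force: [0.5, 1.4, -2.8]
gripper_width: 0.458
```

```bash
python3 - <<'E'
from h import *
s=state();print(s['tool_pos'],s['contact_force'],s['joint_vel'].round(2))
goto(s,[.561,-.032,.14],-84.3)
E
```

```text
[0.51783452 0.12501388 0.13772961] [ 0.4531954   1.40645508 -2.84411403] [-0.94 -0.03  0.02  0.   -0.   -0.44]
lin [ 0.0278  0.1604 -0.0024] rot [-0.05 -0.08 -0.17] cur yaw -84.5 j6 1.57 w 0.458 t 21.7
```

Request:
{"name": "apply_moves", "arguments": {
  "commands": [
    {"linear":[0.027,0.13,-0.002],"delta_rot":[0,0,0],"fingers":255},
    {"linear":[0.027,0.13,-0.002],"delta_rot":[0,0,0],"fingers":255},
    {"linear":[0.027,0.13,-0.002],"delta_rot":[0,0,0],"fingers":255},
    {"linear":[0.027,0.13,-0.002],"delta_rot":[0,0,0],"fingers":255},
    {"linear":[0.027,0.13,-0.002],"delta_rot":[0,0,0],"fingers":255},
    {"linear":[0.027,0.13,-0.002],"delta_rot":[0,0,0],"fingers":255},
    {"linear":[0.027,0.13,-0.002],"delta_rot":[0,0,0],"fingers":255},
    {"linear":[0.027,0.13,-0.002],"delta_rot":[0,0,0],"fingers":255}
  ]
}}

```text
time: 22.5
tool_pos: [0.5579, 0.0014, 0.1402]
tool_rot: [-0.001, 0.999, 0.051, 0.001]
contact_force: [-0.0, -0.4, -2.7]
gripper_width: 0.45
```

```bash
python3 - <<'E'
from h import *
im,c,s=grab('wrist','w15.png');print(s['tool_pos'],s['contact_force'],s['joint_vel'].round(2))
goto(s,[.561,-.032,.14],-84.3)
E
```

```text
[0.55794651 0.0013688  0.14023823] [-0.03271875 -0.36440467 -2.70407984] [-0.    0.   -0.01 -0.   -0.    0.  ]
lin [-0.0004  0.0335  0.0002] rot [-0.06 -0.12  0.13] cur yaw -84.2 j6 1.34 w 0.45 t 22.5
```

View pics/w15.png

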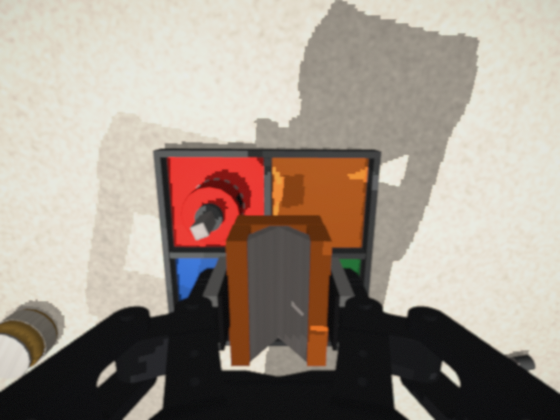

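Request:
{"name": "apply_moves", "arguments": {
  "commands": [
    {"linear":[-0.0005,0.0335,0],"delta_rot":[0,0,0],"fingers":255},
    {"linear":[-0.0005,0.0335,0.02],"delta_rot":[0,0,0],"fingers":255},
    {"linear":[-0.0005,0.0335,0.06],"delta_rot":[0,0,0],"fingers":255},
    {"linear":[-0.0005,0.0335,0.09],"delta_rot":[0,0,0],"fingers":255},
    {"linear":[-0.0005,0.0335,0.11],"delta_rot":[0,0,0],"fingers":255},
    {"linear":[-0.0005,0.0335,0.118],"delta_rot":[0,0,0],"fingers":255},
    {"linear":[-0.0005,0.0335,0.12],"delta_rot":[0,0,0],"fingers":255},
    {"linear":[-0.0005,0.0335,0.12],"delta_rot":[0,0,0],"fingers":255}
  ]
}}

```text
time: 23.35
tool_pos: [0.5622, -0.0329, 0.0213]
tool_rot: [-0.0, 0.999, 0.05, 0.002]
contact_force: [0.3, 0.6, -2.3]
gripper_width: 0.45
```

```bash
python3 - <<'E'
from h import *
im,c,s=grab('wrist','w16.png');print(s['tool_pos'],s['contact_force'],s['joint_vel'].round(2))
goto(s,[.561,-.032,.0188],-84.3)
E
```

```text
[ 0.56223411 -0.03292297  0.02132017] [ 0.33340935  0.64747382 -2.26217983] [-0.   -0.01 -0.01 -0.    0.   -0.  ]
lin [-0.0011 -0.001   0.0025] rot [-0.02 -0.23  0.05] cur yaw -84.2 j6 1.28 w 0.45 t 23.35
```

View pics/w16.png

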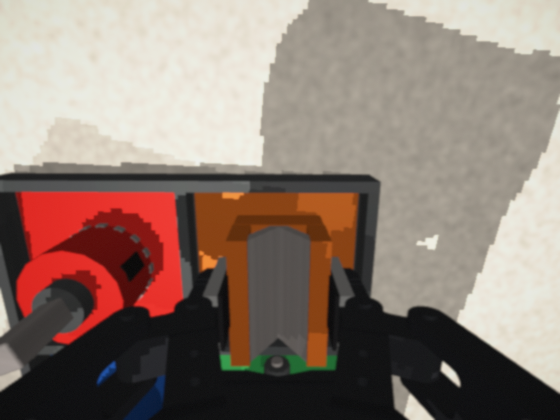

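Block centred in the orange bay, about 2 mm up; no contact. Lower, release a little, and rise.

Request:
{"name": "apply_moves", "arguments": {
  "commands": [
    {"linear":[0,0,0.0012],"delta_rot":[0,0,0],"fingers":255},
    {"linear":[0,0,0.0022],"delta_rot":[0,0,0],"fingers":255},
    {"linear":[0,0,0.0022],"delta_rot":[0,0,0],"fingers":255},
    {"linear":[0,0,0.0022],"delta_rot":[0,0,0],"fingers":100},
    {"linear":[0,0,0.0022],"delta_rot":[0,0,0],"fingers":100},
    {"linear":[0,0,0.0022],"delta_rot":[0,0,0],"fingers":100},
    {"linear":[0,0,-0.03],"delta_rot":[0,0,0],"fingers":100},
    {"linear":[0,0,-0.07],"delta_rot":[0,0,0],"fingers":100}
  ]
}}

```text
time: 24.2
tool_pos: [0.5592, -0.0327, 0.0887]
tool_rot: [-0.001, 0.999, 0.05, -0.002]
contact_force: [0.9, 0.3, 0.2]
gripper_width: 0.609
```

Request:
{"name": "apply_moves", "arguments": {
  "commands": [
    {"linear":[0,0,-0.05],"delta_rot":[0,0,0],"fingers":50},
    {"linear":[0,0,-0.1],"delta_rot":[0,0,0],"fingers":0},
    {"linear":[-0.1,0.05,-0.1],"delta_rot":[0,0,0],"fingers":0},
    {"linear":[-0.1,0.25,-0.1],"delta_rot":[0,0,0],"fingers":0},
    {"linear":[-0.1,0.25,-0.1],"delta_rot":[0,0,0],"fingers":0},
    {"linear":[-0.1,0.25,-0.1],"delta_rot":[0,0,0],"fingers":0},
    {"linear":[-0.1,0.25,-0.1],"delta_rot":[0,0,0],"fingers":0},
    {"linear":[-0.1,0.25,-0.1],"delta_rot":[0,0,0],"fingers":0}
  ]
}}

```text
time: 25.0
tool_pos: [0.4856, -0.2949, 0.1903]
tool_rot: [0.0, 0.999, 0.049, 0.001]
contact_force: [0.8, 0.2, -0.5]
gripper_width: 1.0
```

```bash
python3 - <<'E'
from h import *
im,c,s=grab('top');print(s['time'],s['tool_pos'],s['joint_vel'].round(2))
a=cv2.resize(im[140:290,90:490],None,fx=2,fy=2,interpolation=2)
im,c,s=grab('scene'); b=cv2.resize(im[120:340,150:470],None,fx=1.35,fy=1.35,interpolation=2)
b=cv2.copyMakeBorder(b,0,0,0,800-b.shape[1],0)
cv2.imwrite('pics/f.png',np.vstack([a,b])[:,:,::-1])
E
```

```text
25.0 [ 0.48563115 -0.29487527  0.19027072] [-0.52  0.3  -0.29  0.02 -0.01 -0.52]
```

View pics/f.png

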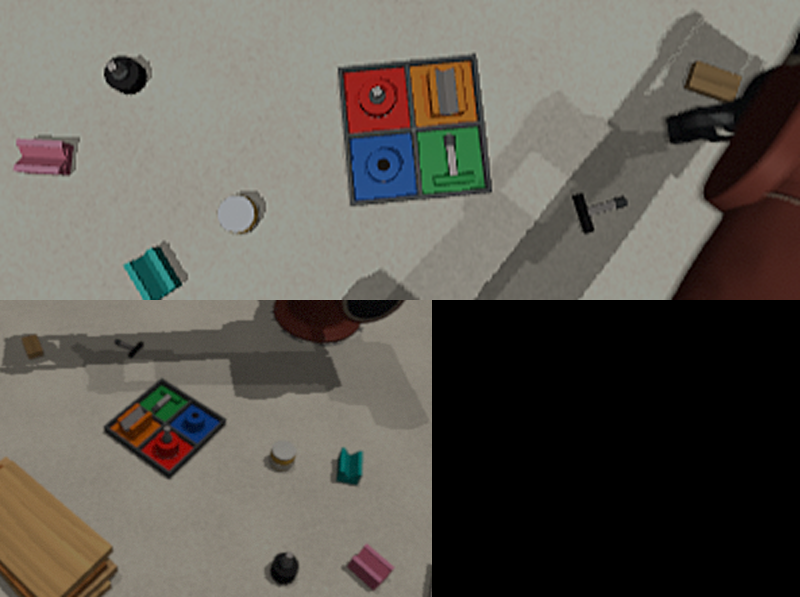

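Request:
{"name": "apply_moves", "arguments": {
  "commands": [
    {"linear":[0,0,0],"delta_rot":[0,0,0],"fingers":0},
    {"linear":[0,0,0],"delta_rot":[0,0,0],"fingers":0},
    {"linear":[0,0,0],"delta_rot":[0,0,0],"fingers":0},
    {"linear":[0,0,0],"delta_rot":[0,0,0],"fingers":0},
    {"linear":[0,0,0],"delta_rot":[0,0,0],"fingers":0},
    {"linear":[0,0,0],"delta_rot":[0,0,0],"fingers":0},
    {"linear":[0,0,0],"delta_rot":[0,0,0],"fingers":0},
    {"linear":[0,0,0],"delta_rot":[0,0,0],"fingers":0}
  ]
}}

```text
time: 25.9
tool_pos: [0.4865, -0.2919, 0.1899]
tool_rot: [-0.0, 0.999, 0.05, 0.001]
contact_force: [-0.5, 0.2, -0.5]
gripper_width: 0.997
```

```bash
python3 - <<'E'
from plant import job_done,state
s=state();print(s['time'],s['joint_vel'].round(3),s['contact_force'])
print(job_done())
E
```

```text
25.9 [-0.002  0.001 -0.003 -0.001 -0.    -0.001] [-0.51323344  0.20731704 -0.50235168]
the job is handed in; nothing more can be done
None
```

I packed all four pieces in the order asked, each on the liner of its own colour, and handed the job in at about 25.9 s of the 96 s allowed.

The last top and scene pictures show the red hole saw upright, the blue collar flat, the green-handled chuck key flat and the orange V-block upright, each about central in its bay. I judged levelness by eye and did not measure it. The black hole saw, the black chuck key and the pink and turquoise look-alikes looked to be where they started. The arm was at rest and clear of everything when I handed in.

No check failed. The tool settled up to about 3 mm off the planned position in places. I corrected the heights before the collar, key and V-block releases. The highest contact force I read was about 7 N, between moves.

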